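# Snap the stick head onto the incense holder

### The job

Get the incense holder ready for use: lift the loose bamboo dust cover off its stud and stand it upright in the round well of the walnut rest, letting go of it there. Then fit the brass stick head over the bare stud, press it straight down with the gripper until it clicks, and keep pressing so that it squeezes the sprung collar right down; finish with the gripper still holding it down like that. Do not shift or knock over anything else on the table.

Things in the scene. Friction and masses are not known exactly. Their poses are not given: they have to be found in the camera images.
- holder: squat round brass incense holder, 100 mm across, fixed to the table. Origin: centre of its underside; z up. Its domed body is 26 mm tall; on its axis stand a sprung collar and a steel stud 15 mm in diameter, tip 49.5 mm above the table (tapering to 6 mm over the last 5 mm). Four sprung steel balls bulge from the stud (21 mm across them) 40 mm above the table; a lipped cap snaps over them
- seat (a point): point on the stud's axis at the height of the collar's upper face at rest, 34 mm above the table; fixed to the holder, z up
- collar (a joint): travel of the sprung collar (dark steel disc, 42 mm across, 4 mm thick, around the stud's foot): 0 at rest (up), 0.004 m fully squeezed down; starts to move at 2 N and is fully down at 10 N
- cover: bamboo dust cover: thimble 32 mm in diameter and 36 mm tall, with a small knob on top (16 mm diameter), 47 mm in all, bore 25 mm, 30 mm deep, open underneath, 40 g. It stands loosely over the stud on the collar, free of the balls; it clears the stud when lifted 20 mm. Origin: centre of its open underside; z up
- head: brass stick head: plain round cap 32 mm in diameter, 26 mm tall, flat top with six small holes, 80 g, standing mouth down on the table. Origin: centre of its open underside; z up. Inside, at the mouth, a lip 3 mm high with an 18 mm bore (1.5 mm clear of the stud all round), then a 24 mm bore up to 21 mm
- head_top (a point): centre of the stick head's flat top, 26 mm above its origin. Snap: going down, the lip meets the balls when the head's origin is about 9.5 mm above point seat; it takes about 6 to 10 N to pass them, the force drops as it clicks about 4 mm above seat, and from seat level on the head pushes the collar down by up to 4 mm. Firm straight push needed; hold it tight
- rest: square walnut block, 72 x 72 mm, 20 mm tall, fixed, with one round well in the middle of its top, 38 mm in diameter, 13 mm deep. Origin: centre of its underside; z up
- well (a point): centre of the well's floor, 7 mm above the table
- tile1: standing mahjong tile of bone with a bamboo back, 22 x 24 x 34 mm tall; first of a row of three at the far side. Bystander, origin at the centre of its underside
- tile2: second tile of that row, same size. Bystander, origin at the centre of its underside
- tile3: third tile of that row, same size. Bystander, origin at the centre of its underside
- tile4: a single standing mahjong tile, same size. Bystander, origin at the centre of its underside
- die: ivory-coloured die, 18 mm cube. Bystander, origin at the centre of its underside
- ashtray: cobalt glass ashtray, 108 mm across, 30 mm tall. Bystander, origin at the centre of its underside
- teacup: white handleless teacup, 68 mm across, 55 mm tall. Bystander, origin at the centre of its underside
- pusher: walnut tile pusher lying on the table, 340 mm long along its y axis, 22-25 mm wide, 24 mm tall. Bystander, origin at the centre of its underside
There are look-alikes about, which are no part of the job. What is shaped like the head but blue or orange is not meant. Leave any orange look-alike of the rest alone.

How it is judged:
On the way, in this order (a step that is already met when the one before it is completed fails the run):
1. the bamboo cover stands in the well of the walnut rest, let go (horizontal distance between cover and well below 0.006 m and z of cover in the frame of well below 0.003 m and angle between cover's own z axis and vertical below 0.12 rad and contact force between each of the arm, the fingers and cover below 0.05 N and linear speed of cover below 0.02 m/s), for 0.2 s.
2. the stick head has clicked onto the stud and is pressed down on the collar (horizontal distance between head and seat below 0.003 m and z of head in the frame of seat below -0.001 m and angle between head's own z axis and vertical below 0.1 rad and value of joint collar above 0.002 m and contact force between the fingers and head above 2 N), for 0.5 s.
At the end, for the whole second after the job is handed in: Cover released in the well (6 mm of centre, 3 mm of floor, upright to 0.12 rad); stick head snapped on the stud (3 mm of its axis, upright to 0.1 rad, 1 mm or more below the collar's rest level) and held down by the fingers (over 2 N) with the collar squeezed over 2 of its 4 mm (all of step 1 and all of step 2); the arm keeps its last pose, push and grip.
It fails at once if a bystander was shifted by more than 20 mm or tipped over (distance of any of tile1, tile2, tile3, tile4, die, ashtray, teacup, pusher from where it was at the start of the episode above 0.02 m or angle between any of tile1, tile2, tile3, tile4, die, ashtray, teacup, pusher's own z axis and vertical above 0.4 rad).
It also fails if it takes over 58 s, if anything falls off the work surface, if the arm or the gripper's body presses on something with over 40 N, if the wrist force passes 120 N, or if a joint passes its speed limit or range.

### The arm

A 6-joint arm with a two-finger parallel gripper is mounted at the origin on the work surface. World frame = base frame: x ahead of the robot, y to its left, z up, the work surface at z = 0. Lengths are in m, angles in rad, forces in N, time in s.
With the tool pointing down it reaches from about 0.3 to 0.775 m from the base axis. Payload 14.6 kg.
Tool frame: the origin (TCP) lies at the very end of the fingers, on their centre line; the grasp point (between the pads) lies 19 mm behind it; z points along the fingers, y is the line along which they close (so a half turn about z gives the same grasp; the last joint's range is limited). The gripper opens to 94 mm and grips with 3 to 60 N. Pads are 16 mm wide; open, the fingers measure 119 mm over their backs; the gripper's body (75 mm by 177 mm) begins 78 mm behind the grasp point.
Start: joints at [1.147, 0.3, 1.521, -0, 1.321, -0.067], TCP at [0.192, 0.515, 0.205] pointing down, gripper open.
Joint ranges: [-3.03, 3.03], [-0.79, 2.21], [0.23, 2.52], [-1.04, 4.18], [0, 3.07], [-2.55, 2.55]. Speed limits (rad/s): [2.22, 2.22, 2.57, 3.14, 3.14, 3.14].

### API

Orientations are given as [roll, pitch, yaw] about the fixed x, y, z axes, in that order (R = Rz(yaw) Ry(pitch) Rx(roll)).
In Python, from station import * gives the robot as it stands.
- The arm moves only by the tool jog_arm, never from a script. Its argument "rows" is a list of rows, each a list of 3 entries, a list of its own where there are three numbers: the shift along the tool's x, y, z in m, then the turn about the tool's z in degrees, then the finger opening in m, from 0 to 0.094. A call has 1 to 12 rows; each row shifts and turns the commanded pose from where the row before left it, along the tool's axes as they then stand; what a row does not reach is not made up. A row lasts 1/12 s, in which the tool goes at most 41.7 mm and 7.16 degrees, less where a joint would pass 70% of its speed; a pose out of reach is approached as far as the arm can. A call is refused whole if a number of a shift passes 0.0417 or a number of a turn 7.16, either way. A call with a gripper value outside its range is refused whole. The fingers move at their own pace and stop on an object; "squeeze" is the grip in N (left out, the last holds). Time passes only in rows, so rows that do not move let the fingers close. It gives the time, the measured TCP pose, the force, the opening and the grip force at its end, in the units of the state.
- get_obs(): the state, without advancing time (a new reading comes with each control period).
- camera(name): name is "scene" or "top"; returns a dict with "image" (400x640x3 uint8, red, green, blue), "range_z" (400x640 float32, m along the optical axis (not along the pixel's ray), 0 where there is no reading), "K" (3x3 intrinsics, pixels), "world_from_camera" (4x4, takes a point from camera to world coordinates). Camera axes: x right, y up, looking along -z (the intrinsics and any distortion apply to the point x, -y, -z); pixel columns grow to the right and rows downward; lengths in m; the calibration is good to about 2 mm. A picture is of the moment at which its call begins.
- hand_in(): hands the job in; it is judged then, once.
Trained networks look in a picture, given as the dict that the camera call returned (one of the last four; its "shot" number tells which), for a name from the list of things; names that differ only in an ending like _2 or _b are one class to them, and where a whole thing is asked for, a point or a joint stands for the part that bears it (a point fixed in the world has none). Each returns a list of dicts, best first, with "p" (0 to 1); they miss things now and then, are a little off and sometimes report something else, mostly with a low value. They report only what shows in the picture. A call takes as long as a camera call. They do not tell look-alikes from the thing itself.
- search_frame(label, picture): "at" ([column, row] as shares, 0 to 1, of the picture: columns of its width, rows of its height, amid what is visible of it).
- spot_point(label, picture): "at" ([column, row] as shares, 0 to 1, of the picture: columns of its width, rows of its height: a listed point, or the origin of a listed thing).
The state is a dict: "time_s": time; "qpos": joint angles; "joint_vel": joint speeds; "tau": joint torques, N m; "ee_pos": TCP position; "eef_rot": TCP orientation; "force": force on the tool from outside, world axes, zero at the start; "moment": the same for the moment, N m; "grip_width": finger opening in m; "grip_force": force on a finger pad.
Only numpy, scipy, OpenCV 4.12 (cv2) and the standard library are available. Lean on these libraries where they do the work, as an engineer would, in place of code of your own. Each camera call takes 0.05 s, during which the arm holds its last target. There are 200 camera calls.

## Working session

There is one attempt and no reset: what is moved stays moved. The work goes in short steps, Python scripts to look and compute and a tool call to move; the robot and the scene stay as the last step left them, time stands still between calls to the robot, and variables do not carry over. Pictures are saved under pics/ and viewed, at most 10 in all, crops included, and the job is handed in when it is done.

Besides the shell and the picture viewer there is one more tool, called after "Request:" as a command line: name --argument value ..., lists and objects as JSON in quotes. jog_arm: Moves the arm, as the interface text tells. Its arguments: {"type":"object","properties":{"rows":{"type":"array","items":{"type":"array"}},"squeeze":{"type":"number"}},"required":["rows"]}

```bash
mkdir -p pics
cat > h.py <<'E'
from station import *
import numpy as np, cv2
def px2w(c,u,v,z=None):
    K=c["K"];T=np.array(c["world_from_camera"])
    d=np.array([(u-K[0,2])/K[0,0],-(v-K[1,2])/K[1,1],-1.])
    o=T[:3,3]
    if z is None:
        r=c["range_z"][int(round(v)),int(round(u))]; return T[:3,:3]@(d*r)+o
    w=T[:3,:3]@d; return o+w*((z-o[2])/w[2])
def cloud(c):
    K=c["K"];T=np.array(c["world_from_camera"]);h,w=c["range_z"].shape
    u,v=np.meshgrid(np.arange(w),np.arange(h));r=c["range_z"]
    P=np.stack([(u-K[0,2])/K[0,0]*r,-(v-K[1,2])/K[1,1]*r,-r],-1)
    return P@T[:3,:3].T+T[:3,3]
def save(c,n): cv2.imwrite("pics/"+n,c["image"][:,:,::-1])
E
python3 - <<'E'
from h import *
o=get_obs();print(o["ee_pos"],o["eef_rot"],o["force"],o["time_s"])
a=camera("top");b=camera("scene")
cv2.imwrite("pics/a.png",a["image"][:,:,::-1]);cv2.imwrite("pics/b.png",b["image"][:,:,::-1])
for n,c in(("top",a),("scene",b)):
  print(n,np.round(c["world_from_camera"],2).tolist(),c["K"][0,0])
  for l in("cover","head","head_top","rest","well","holder","seat"):
    for s in spot_point(l,c)[:4]:
      u,v=s["at"][0]*640,s["at"][1]*400
      print(l,round(s["p"],2),round(u),round(v),np.round(px2w(c,u,v),3))
E
```

```text
[0.19200159 0.51511217 0.20488273] [-3.14041885e+00 -8.27566974e-05  2.78479683e+00] [-0.0481143   0.30252931  0.72218035] 0.0
top [[-0.03, 0.99, -0.12, 0.43], [-1.0, -0.03, 0.03, -0.0], [0.02, 0.12, 0.99, 1.12], [0.0, 0.0, 0.0, 1.0]] 423.88648462556955
cover 0.53 325 233 [ 0.486 -0.038  0.078]
cover 0.25 319 229 [ 0.497 -0.024  0.069]
head 0.55 418 222 [ 0.512 -0.286  0.017]
head 0.53 395 225 [ 0.505 -0.222  0.024]
head_top 0.64 452 229 [ 0.488 -0.371  0.027]
head_top 0.57 398 226 [ 0.501 -0.23   0.025]
head_top 0.55 424 219 [ 0.517 -0.299  0.025]
rest 0.97 220 293 [0.341 0.235 0.01 ]
rest 0.92 228 244 [0.467 0.213 0.005]
rest 0.88 177 260 [0.428 0.346 0.005]
rest 0.59 357 246 [ 0.451 -0.121  0.035]
well 0.87 228 242 [0.473 0.214 0.007]
well 0.82 176 261 [0.427 0.348 0.008]
well 0.75 220 290 [0.35  0.235 0.004]
seat 0.97 323 230 [ 0.492 -0.034  0.075]
seat 0.33 327 150 [ 0.708 -0.051  0.019]
scene [[0.38, -0.66, 0.65, 1.23], [0.92, 0.29, -0.25, -0.27], [-0.02, 0.69, 0.72, 0.82], [0.0, 0.0, 0.0, 1.0]] 417.93247731505164
cover 0.75 299 191 [ 0.503 -0.039  0.039]
head 0.77 203 236 [ 0.532 -0.302  0.015]
head 0.57 175 235 [ 0.503 -0.365  0.019]
head 0.56 231 220 [ 0.516 -0.225  0.024]
head_top 0.71 203 229 [ 0.519 -0.298  0.027]
head_top 0.71 232 216 [ 0.508 -0.222  0.028]
head_top 0.61 167 227 [ 0.478 -0.378  0.027]
head_top 0.38 207 237 [ 0.53  -0.294  0.007]
rest 0.97 381 171 [0.503 0.207 0.02 ]
rest 0.94 367 141 [0.372 0.227 0.022]
rest 0.76 410 143 [0.418 0.353 0.005]
rest 0.26 299 189 [ 0.505 -0.038  0.049]
well 0.76 407 145 [0.426 0.338 0.01 ]
well 0.69 364 139 [0.344 0.233 0.007]
holder 0.61 301 195 [ 0.486 -0.027  0.   ]
holder 0.18 341 255 [ 0.72  -0.016  0.021]
seat 0.68 346 167 [0.443 0.127 0.012]
seat 0.6 300 189 [ 0.507 -0.037  0.048]
```

View pics/a.png

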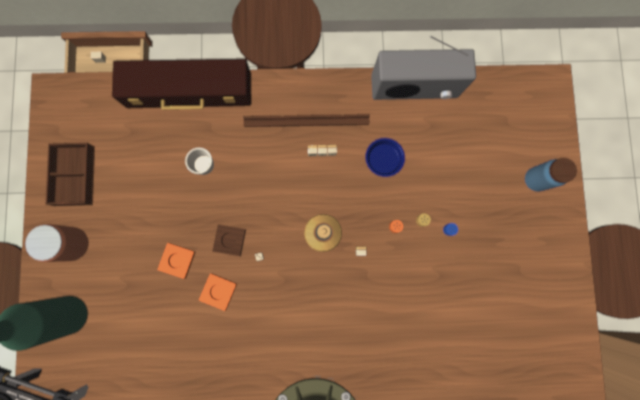

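View pics/b.png

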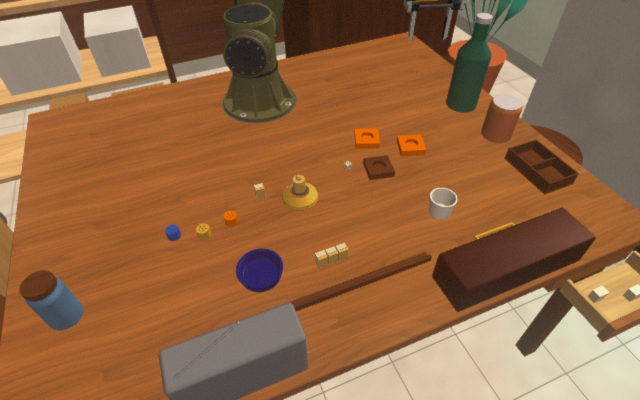

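The top view has three cap shapes: orange (397,226), brass (424,219) and blue (451,230). It has three wells: walnut (229,240), orange (176,261) and orange (217,292). The cover is on the holder at (323,232). By the description I choose brass and walnut, and I'll measure them and check in a close crop.

Run:
```python
from h import *
a=camera("top");b=camera("scene")
for n,c in(("top",a),("scene",b)):
  P=cloud(c);X,Y,Z=P[...,0],P[...,1],P[...,2]
  def rep(l,m):
    m=m.astype(np.uint8)
    q=P[m>0]; 
    if len(q)<3: print(n,l,len(q));return
    (cx,cy),r=cv2.minEnclosingCircle(q[:,:2].astype(np.float32))
    print(n,l,len(q),"mean",np.round(q.mean(0),4),"circ",round(cx,4),round(cy,4),round(r,4),"mid",np.round((q.min(0)+q.max(0))/2,4))
  near=lambda x,y,d:np.hypot(X-x,Y-y)<d
  rep("head",near(.517,-.3,.03)&(Z>.02)&(Z<.032))
  rep("cover",near(.49,-.036,.04)&(Z>.06)&(Z<.09))
  rep("knob",near(.49,-.036,.04)&(Z>.076)&(Z<.09))
  rep("holder",near(.49,-.036,.08)&(Z>.008)&(Z<.03))
  m=near(.475,.213,.06)&(Z>.015)&(Z<.026)
  rep("rest",m)
  q=P[m][:,:2].astype(np.float32);print(n,"rect",cv2.minAreaRect(q))
  m=near(.475,.213,.022)&(Z<.012);rep("well",m)
  for l,x,y in(("tile4",.451,-.121),("die",.43,.14),("orangehead",.503,-.227)):
    rep(l,near(x,y,.035)&(Z>.013)&(Z<.045))
t=a["image"];k=[t[205:245,385:465],t[215:255,290:370],t[220:260,190:270]]
cv2.imwrite("pics/c.png",cv2.resize(np.hstack(k),None,fx=3.3,fy=3.3,interpolation=2)[:,:,::-1])
```

```text
top head 126 mean [ 0.5175 -0.2988  0.0258] circ 0.5165 -0.2996 0.0171 mid [ 0.5174 -0.2999  0.0261]
top cover 132 mean [ 0.4911 -0.0341  0.0711] circ 0.4914 -0.0339 0.0161 mid [ 0.4908 -0.0334  0.0737]
top knob 18 mean [ 0.4909 -0.0339  0.0797] circ 0.4915 -0.0343 0.0073 mid [ 0.4915 -0.0343  0.0809]
top holder 749 mean [ 0.4904 -0.034   0.019 ] circ 0.4917 -0.0343 0.0489 mid [ 0.4917 -0.0351  0.019 ]
top rest 615 mean [0.4779 0.2104 0.0197] circ 0.4779 0.2111 0.0492 mid [0.4784 0.2114 0.0202]
top rect ((0.47827550768852234, 0.21043962240219116), (0.07288038730621338, 0.07191600650548935), 78.10192108154297)
top well 161 mean [0.4785 0.2123 0.0067] circ 0.4782 0.2119 0.0186 mid [0.4788 0.2126 0.0066]
top tile4 88 mean [ 0.4414 -0.1294  0.0325] circ 0.4415 -0.1302 0.015 mid [ 0.4415 -0.1301  0.027 ]
top die 50 mean [0.4338 0.1324 0.0176] circ 0.4337 0.1325 0.0116 mid [0.4348 0.1325 0.0177]
top orangehead 128 mean [ 0.502  -0.2256  0.0253] circ 0.502 -0.2262 0.0163 mid [ 0.5015 -0.2256  0.0224]
scene head 126 mean [ 0.5181 -0.2988  0.0255] circ 0.5167 -0.2976 0.018 mid [ 0.5166 -0.298
[... 233 characters left out ...]
 mean [ 0.5077 -0.0391  0.0186] circ 0.4935 -0.0343 0.0498 mid [ 0.4941 -0.0347  0.0189]
scene rest 394 mean [0.4804 0.2102 0.0199] circ 0.4772 0.2099 0.051 mid [0.477  0.211  0.0203]
scene rect ((0.4777388572692871, 0.21081486344337463), (0.07321575284004211, 0.0773760974407196), 77.99820709228516)
scene well 68 mean [0.4701 0.216  0.008 ] circ 0.4695 0.217 0.0165 mid [0.4716 0.2171 0.0076]
scene tile4 107 mean [ 0.4452 -0.1309  0.0285] circ 0.441 -0.1298 0.0158 mid [ 0.4414 -0.1304  0.0259]
scene die 35 mean [0.4358 0.1323 0.0171] circ 0.4351 0.1325 0.0122 mid [0.4354 0.1339 0.0175]
scene orangehead 138 mean [ 0.505  -0.2259  0.0242] circ 0.5016 -0.2255 0.0174 mid [ 0.5016 -0.2257  0.0214]
```

View pics/c.png

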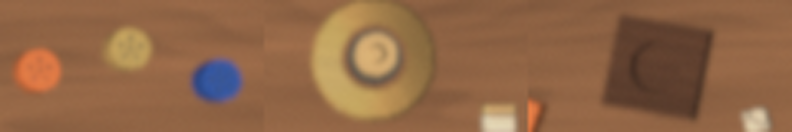

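Left crop: orange, brass with six holes, and blue caps, so brass at about (424,219) is the head. Middle: the bamboo cover with its knob, on the holder at (323,232). Right: the walnut rest at (229,240). The heights and sizes match the description. Next I turn the tool so it closes along world x.

Request:
jog_arm --rows '[[[0, 0, 0], 7, 0.07], [[0, 0, 0], 7, 0.07], [[0, 0, 0], 7, 0.07], [[0, 0, 0], 7, 0.07], [[0, 0, 0], 7, 0.07], [[0, 0, 0], 7, 0.07], [[0, 0, 0], 7, 0.07], [[0, 0, 0], 7, 0.07], [[0, 0, 0], 7, 0.07], [[0, 0, 0], 6.6, 0.07]]' --squeeze 20

```text
time_s: 1.73
ee_pos: [0.1921, 0.5153, 0.2054]
eef_rot: [3.142, 0.0, 1.564]
force: [-0.4, 0.2, -0.1]
grip_width: 0.07
grip_force: 0.0
```

Request:
jog_arm --rows '[[[-0.03, 0.016, 0], 0, 0.07], [[-0.04, 0.022, 0], 0, 0.07], [[-0.04, 0.022, 0], 0, 0.07], [[-0.04, 0.022, 0], 0, 0.07], [[-0.04, 0.022, 0], 0, 0.07], [[-0.04, 0.022, 0], 0, 0.07], [[-0.04, 0.022, 0], 0, 0.07], [[-0.04, 0.022, 0], 0, 0.07], [[-0.04, 0.022, 0], 0, 0.07], [[-0.04, 0.022, 0], 0, 0.07], [[-0.04, 0.022, 0], 0, 0.07], [[-0.04, 0.022, 0], -0.4, 0.07]]'

```text
time_s: 2.73
ee_pos: [0.4292, 0.0815, 0.2058]
eef_rot: [3.141, -0.0, 1.577]
force: [0.8, 1.0, -0.4]
grip_width: 0.0695
grip_force: 0.0
```

Request:
jog_arm --rows '[[[-0.035, 0.02, 0], 0, 0.07], [[-0.035, 0.02, 0.02], 0, 0.07], [[-0.02, 0.01, 0.03], 0, 0.07], [[-0.01, 0.005, 0.02], 0, 0.07], [[0, 0, 0], 0, 0.07], [[0, 0, 0], 0, 0.07]]'

```text
time_s: 3.23
ee_pos: [0.4824, -0.0135, 0.1368]
eef_rot: [-3.14, -0.0, 1.576]
force: [-0.4, -1.0, 0.5]
grip_width: 0.0698
grip_force: 0.0
```

Request:
jog_arm --rows '[[[-0.01, 0.005, 0.01], 0, 0.07], [[-0.01, 0.004, 0.02], 0, 0.07], [[0, 0, 0.02], 0, 0.07], [[0, 0, 0.01], 0, 0.07], [[0, 0, 0], 0.3, 0.07], [[0, 0, 0], 0, 0.07]]'

```text
time_s: 3.73
ee_pos: [0.4923, -0.0331, 0.0777]
eef_rot: [3.141, 0.0, 1.572]
force: [0.3, 0.9, 0.5]
grip_width: 0.0703
grip_force: 0.0
```

Request:
jog_arm --rows '[[[-0.001, -0.0005, 0.01], 0, 0.07], [[0, 0, 0.01], 0, 0.07], [[0, 0, 0.006], 0, 0.07], [[0, 0, 0], 0, 0.05], [[0, 0, 0], 0, 0.036], [[0, 0, 0], 0, 0.028], [[0, 0, 0], 0, 0.025], [[0, 0, 0], 0, 0.025], [[0, 0, 0], 0, 0.025], [[0, 0, 0], 0, 0.025]]' --squeeze 15

```text
time_s: 4.57
ee_pos: [0.4915, -0.0345, 0.0512]
eef_rot: [3.141, 0.0, 1.572]
force: [0.0, -0.0, 1.8]
grip_width: 0.0322
grip_force: 15.0
```

Gripped at 32 mm. Now lift and carry.

Request:
jog_arm --rows '[[[0, 0, -0.005], 0, 0.025], [[0, 0, -0.015], 0, 0.025], [[0, 0, -0.02], 0, 0.025], [[0, 0, -0.015], 0, 0.025], [[0.02, 0, -0.005], 0, 0.025], [[0.035, -0.002, 0], 0, 0.025], [[0.04, -0.003, 0], 0, 0.025], [[0.04, -0.003, 0], 0, 0.025], [[0.04, -0.003, 0], 0, 0.025], [[0.035, -0.002, 0], 0, 0.025], [[0.02, -0.001, 0], 0, 0.025], [[0.01, 0, 0], 0, 0.025]]'

```text
time_s: 5.57
ee_pos: [0.4767, 0.2079, 0.1112]
eef_rot: [3.141, -0.0, 1.574]
force: [-0.8, -0.7, -0.1]
grip_width: 0.0318
grip_force: 15.0
```

Request:
jog_arm --rows '[[[0, 0, 0], 0, 0.025], [[0, 0, 0], 0, 0.025], [[0, 0, 0], 0, 0.025]]'

```text
time_s: 5.82
ee_pos: [0.4774, 0.2043, 0.111]
eef_rot: [-3.141, 0.0, 1.571]
force: [-0.3, 1.0, -0.9]
grip_width: 0.0319
grip_force: 15.0
```

Run:
```python
from h import *
c=camera("scene");P=cloud(c)
u,v=None,None
o=get_obs();p=o["ee_pos"];print(p,o["force"])
T=np.array(c["world_from_camera"]);q=T[:3,:3].T@(p-T[:3,3]);K=c["K"]
u=K[0,2]+K[0,0]*q[0]/-q[2];v=K[1,2]+K[1,1]*q[1]/q[2]
u,v=int(u),int(v);I=c["image"][max(0,v-60):v+60,u-80:u+80]
cv2.imwrite("pics/d.png",cv2.resize(I,None,fx=4,fy=4,interpolation=2)[:,:,::-1]);print(u,v)
```

```text
[0.47740451 0.20424027 0.11099017] [-0.04218538 -0.0027015  -0.16341969]
379 139
```

View pics/d.png

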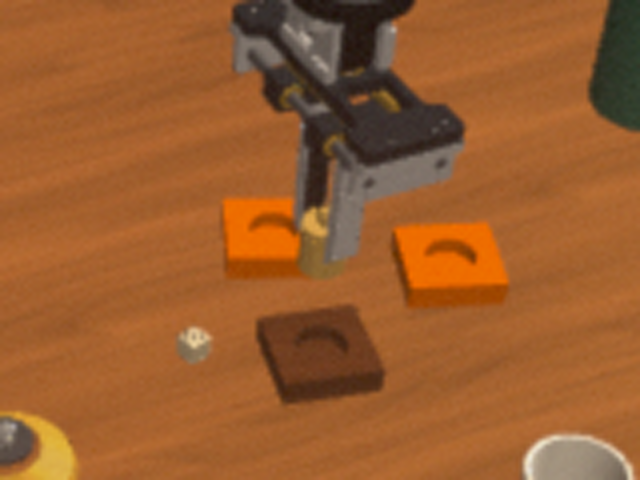

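The crop shows the cover held upright (about 320,240 in the crop), with the walnut rest below at (320,350). Now lower it into the well.

Request:
jog_arm --rows '[[[0.0068, 0.0006, 0.01], 0, 0.025], [[0, 0, 0.02], 0, 0.025], [[0, 0, 0.02], 0, 0.025], [[0, 0, 0.012], 0, 0.025], [[0, 0, 0.004], 0, 0.025], [[0, 0, 0], 0, 0.025], [[0, 0, 0], 0, 0.025]]'

```text
time_s: 6.45
ee_pos: [0.478, 0.2123, 0.0452]
eef_rot: [3.141, -0.0, 1.571]
force: [0.8, 0.8, -0.0]
grip_width: 0.0321
grip_force: 15.0
```

Request:
jog_arm --rows '[[[-0.001, 0, 0.005], 0, 0.025], [[0, 0, 0.006], 0, 0.025], [[0, 0, 0.005], 0, 0.025], [[0, 0, 0.0035], 0, 0.025], [[0, 0, 0], 0, 0.025], [[0, 0, 0], 0, 0.025]]'

```text
time_s: 6.95
ee_pos: [0.4777, 0.2113, 0.0253]
eef_rot: [-3.141, 0.0, 1.572]
force: [-0.4, 0.5, -0.6]
grip_width: 0.0319
grip_force: 15.0
```

Request:
jog_arm --rows '[[[0, 0, 0.001], 0, 0.025], [[0, 0, 0], 0, 0.025], [[0, 0, 0], 0, 0.032], [[0, 0, 0], 0, 0.036], [[0, 0, 0], 0, 0.042], [[0, 0, 0], 0, 0.05], [[0, 0, 0], 0, 0.06], [[0, 0, 0], 0, 0.07], [[0, 0, 0], 0, 0.07]]'

```text
time_s: 7.7
ee_pos: [0.4778, 0.2114, 0.0245]
eef_rot: [3.142, -0.0, 1.572]
force: [-0.9, 0.9, -0.4]
grip_width: 0.0654
grip_force: 0.0
```

Request:
jog_arm --rows '[[[0, 0, -0.01], 0, 0.07], [[0, 0, -0.03], 0, 0.07], [[0, 0, -0.04], 0, 0.07], [[-0.02, 0, -0.02], 0, 0.07], [[-0.035, 0.002, 0], 0, 0.07], [[-0.035, 0.002, 0], 0, 0.07], [[-0.03, 0.003, 0], 0, 0.07], [[-0.02, 0.001, 0], 0, 0.07], [[-0.01, 0, 0], 0, 0.07], [[0, 0, 0], 0, 0.07]]'

```text
time_s: 8.53
ee_pos: [0.486, 0.0601, 0.125]
eef_rot: [3.141, 0.0, 1.57]
force: [0.5, 0.1, 0.2]
grip_width: 0.07
grip_force: 0.0
```

Run:
```python
from h import *
print(get_obs()["ee_pos"])
c=camera("top");b=camera("scene")
for n,c in(("top",c),("scene",b)):
  P=cloud(c);X,Y,Z=P[...,0],P[...,1],P[...,2]
  near=lambda x,y,d:np.hypot(X-x,Y-y)<d
  for l,x,y,lo,hi in(("cover",.478,.211,.035,.08),("knob",.478,.211,.048,.08),("stud",.4916,-.034,.0455,.1),("collar",.4916,-.034,.031,.037),("head",.517,-.299,.02,.032)):
    q=P[near(x,y,.03)&(Z>lo)&(Z<hi)]
    print(n,l,len(q),np.round(q.mean(0),4) if len(q) else 0,np.round((q.min(0)+q.max(0))/2,4) if len(q) else 0,q[:,2].max() if len(q) else 0)
I=b["image"][130:230,260:420]
cv2.imwrite("pics/e.png",cv2.resize(I,None,fx=4,fy=4,interpolation=2)[:,:,::-1])
```

```text
[0.48602114 0.06007605 0.12500766]
top cover 137 [0.4784 0.2101 0.0438] [0.4787 0.2111 0.0467] 0.058429259876144224
top knob 19 [0.4786 0.2096 0.0524] [0.4785 0.2078 0.0533] 0.058429259876144224
top stud 17 [ 0.4923 -0.0352  0.0468] [ 0.4933 -0.0353  0.0477] 0.04981802819605763
top collar 148 [ 0.4916 -0.0352  0.0337] [ 0.4915 -0.0355  0.034 ] 0.036951577434148675
top head 126 [ 0.5173 -0.2987  0.0257] [ 0.5174 -0.2999  0.0255] 0.030764150060557105
scene cover 96 [0.4821 0.2096 0.0431] [0.4795 0.2109 0.0448] 0.05419492768617573
scene knob 11 [0.4813 0.2088 0.052 ] [0.4798 0.2111 0.0518] 0.05419492768617573
scene stud 11 [ 0.4927 -0.0341  0.0474] [ 0.494  -0.0338  0.0477] 0.049820830214407974
scene collar 110 [ 0.4938 -0.0346  0.034 ] [ 0.4908 -0.0341  0.0339] 0.03666749404052683
scene head 127 [ 0.5183 -0.2984  0.0257] [ 0.5167 -0.2983  0.0248] 0.029413959841353532
```

View pics/e.png

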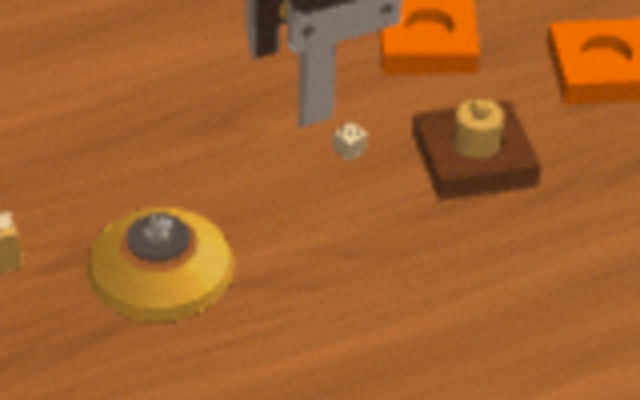

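The cover stands upright in the walnut well (crop 478,125) with its shoulder at 43 mm as expected. The stud is bare at (160,230). On to the brass head.

Request:
jog_arm --rows '[[[-0.02, 0.001, 0], 0, 0.07], [[-0.035, 0.003, 0], 0, 0.07], [[-0.04, 0.004, 0], 0, 0.07], [[-0.04, 0.004, 0], 0, 0.07], [[-0.04, 0.004, 0], 0, 0.07], [[-0.04, 0.004, 0], 0, 0.07], [[-0.04, 0.004, 0], 0, 0.07], [[-0.04, 0.004, 0], 0, 0.07], [[-0.035, 0.003, 0], 0, 0.07], [[-0.02, 0, 0], 0, 0.07], [[-0.009, 0, 0], 0, 0.07], [[0, 0, 0], 0, 0.07]]'

```text
time_s: 9.63
ee_pos: [0.5176, -0.2977, 0.124]
eef_rot: [-3.141, -0.0, 1.571]
force: [0.0, 0.5, 0.2]
grip_width: 0.07
grip_force: 0.0
```

Request:
jog_arm --rows '[[[0, 0, 0.02], 0, 0.07], [[0, 0, 0.03], 0, 0.07], [[0, 0, 0.02], 0, 0.07], [[0, 0, 0.005], 0, 0.07], [[0, 0, 0], 0, 0.07], [[0, 0, 0], 0, 0.07]]'

```text
time_s: 10.13
ee_pos: [0.5181, -0.2967, 0.0506]
eef_rot: [3.141, 0.001, 1.573]
force: [-0.6, -0.1, 1.3]
grip_width: 0.0703
grip_force: 0.0
```

Request:
jog_arm --rows '[[[-0.002, -0.001, 0.01], 0, 0.07], [[0, 0, 0.015], 0, 0.07], [[0, 0, 0.014], 0, 0.07], [[0, 0, 0.006], 0, 0.07], [[0, 0, 0.001], 0, 0.07], [[0, 0, 0], 0, 0.07], [[0, 0, 0], 0, 0.07]]'

```text
time_s: 10.72
ee_pos: [0.5167, -0.2999, 0.0044]
eef_rot: [3.14, 0.001, 1.572]
force: [0.0, -0.2, -0.2]
grip_width: 0.07
grip_force: 0.0
```

Request:
jog_arm --rows '[[[0, 0, 0], 0, 0.05], [[0, 0, 0], 0, 0.038], [[0, 0, 0], 0, 0.03], [[0, 0, 0], 0, 0.025], [[0, 0, 0], 0, 0.025], [[0, 0, 0], 0, 0.025]]' --squeeze 10

```text
time_s: 11.22
ee_pos: [0.5163, -0.2996, 0.0035]
eef_rot: [3.142, 0.0, 1.572]
force: [0.0, -0.2, -0.4]
grip_width: 0.0331
grip_force: 0.0
```

Request:
jog_arm --rows '[[[0, 0, 0], 0, 0.02], [[0, 0, 0], 0, 0.02], [[0, 0, -0.005], 0, 0.02], [[0, 0, -0.02], 0, 0.02], [[0, 0, -0.03], 0, 0.02], [[0, 0, -0.03], 0, 0.02], [[0, 0, -0.01], 0, 0.02], [[0, 0, 0], 0, 0.02], [[0, 0, 0], 0, 0.02]]' --squeeze 60

```text
time_s: 11.97
ee_pos: [0.516, -0.2995, 0.0978]
eef_rot: [-3.141, -0.0, 1.572]
force: [0.1, 0.0, -1.2]
grip_width: 0.031
grip_force: 60.0
```

Request:
jog_arm --rows '[[[0.02, -0.002, 0], 0, 0.02], [[0.035, -0.003, 0], 0, 0.02], [[0.04, -0.004, 0], 0, 0.02], [[0.04, -0.004, 0], 0, 0.02], [[0.04, -0.004, 0], 0, 0.02], [[0.035, -0.003, 0], 0, 0.02], [[0.03, -0.002, 0], 0, 0.02], [[0.016, -0.002, 0], 0, 0.02], [[0.009, 0, 0], 0, 0.02], [[0, 0, 0], 0, 0.02], [[0, 0, 0], 0, 0.02]]'

```text
time_s: 12.88
ee_pos: [0.4918, -0.035, 0.0975]
eef_rot: [-3.14, -0.0, 1.572]
force: [0.3, 0.4, 0.1]
grip_width: 0.0315
grip_force: 60.0
```

Run:
```python
from h import *
for i in range(2):
  b=camera("scene");o=get_obs();p=o["ee_pos"];print(p,o["eef_rot"],o["grip_width"])
P=cloud(b);X,Y,Z=P[...,0],P[...,1],P[...,2]
I=b["image"].astype(int);br=(I[...,0]-I[...,2]>50)&(np.hypot(X-p[0],Y-p[1])<.03)&(Z>p[2]-.015)&(Z<p[2]+.03)
q=P[br];print(len(q),q.min(0)-p,q.max(0)-p,q.mean(0)-p)
# front-most column width: y extents at band just below finger tips
for l in("head","head_top"):
  for s in spot_point(l,b)[:4]:
    u,v=s["at"][0]*640,s["at"][1]*400;print(l,round(s["p"],2),u,v,px2w(b,u,v,p[2]-.004+(.026 if l!="head" else 0)))
I=b["image"][120:220,230:360]
cv2.imwrite("pics/f.png",cv2.resize(I,None,fx=5,fy=5,interpolation=2)[:,:,::-1])
```

```text
[ 0.49190279 -0.03545639  0.0977295 ] [-3.14054228e+00  5.27408018e-06  1.57127512e+00] 0.03126013067950338
[ 0.49195856 -0.03565885  0.09790074] [-3.14080533e+00  1.49496838e-05  1.57073361e+00] 0.03119543516721498
69 [-0.02754631 -0.01558852 -0.00532548] [0.02741493 0.00286839 0.02858824] [ 0.00423662 -0.01042618  0.01395151]
head 0.78 176.38400000000001 231.2 [ 0.56351934 -0.35140267  0.09390074]
head 0.61 299.904 173.52 [ 0.49830053 -0.0310572   0.09390074]
head 0.5 230.592 219.72 [ 0.5788175  -0.23107999  0.09390074]
head_top 0.75 230.39999999999998 215.48 [ 0.59000579 -0.22986775  0.11990074]
head_top 0.58 378.304 166.79999999999998 [0.57959421 0.14622198 0.11990074]
head_top 0.57 168.38400000000001 228.2 [ 0.57214856 -0.36327305  0.11990074]
head_top 0.52 299.20000000000005 166.12 [ 0.49891414 -0.03179854  0.11990074]
```

View pics/f.png

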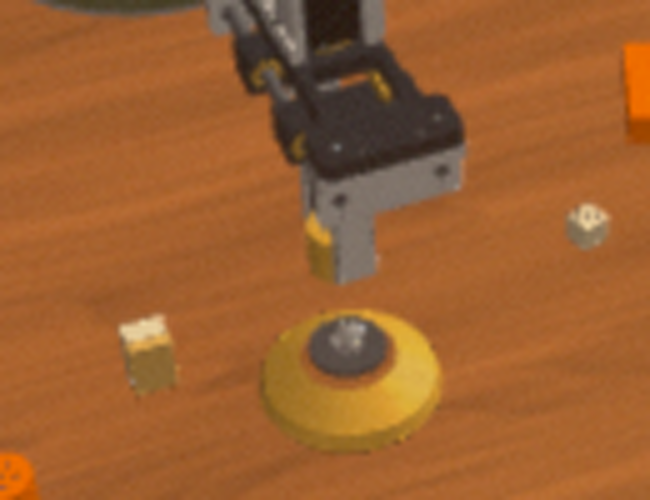

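The crop shows the brass head held upright (320,245) directly above the bare stud (348,335). I'll descend and check force.

Request:
jog_arm --rows '[[[0.0004, -0.0002, 0.01], 0, 0.02], [[0, 0, 0.015], 0, 0.02], [[0, 0, 0.01], 0, 0.02], [[0, 0, 0.006], 0, 0.02], [[0, 0, 0], 0, 0.02], [[0, 0, 0], 0, 0.02]]'

```text
time_s: 13.58
ee_pos: [0.4918, -0.0343, 0.0573]
eef_rot: [-3.141, -0.0, 1.572]
force: [-0.4, -0.3, -0.9]
grip_width: 0.0312
grip_force: 60.0
```

Request:
jog_arm --rows '[[[0, 0, 0.002], 0, 0.02], [[0, 0, 0.002], 0, 0.02], [[0, 0, 0.002], 0, 0.02], [[0, 0, 0.001], 0, 0.02], [[0, 0, 0], 0, 0.02], [[0, 0, 0], 0, 0.02]]'

```text
time_s: 14.08
ee_pos: [0.4918, -0.0342, 0.0505]
eef_rot: [3.142, -0.0, 1.572]
force: [0.2, 0.4, -0.6]
grip_width: 0.0316
grip_force: 60.0
```

No contact with the lip 3 mm past the tip, so it is on the stud. Pressing on.

Request:
jog_arm --rows '[[[-0.0004, 0, 0.0015], 0, 0.02], [[0, 0, 0.0015], 0, 0.02], [[0, 0, 0.0015], 0, 0.02], [[0, 0, 0.0015], 0, 0.02], [[0, 0, 0], 0, 0.02], [[0, 0, 0], 0, 0.02]]'

```text
time_s: 14.58
ee_pos: [0.4916, -0.0346, 0.0444]
eef_rot: [-3.141, -0.0, 1.572]
force: [-2.3, 0.6, 4.3]
grip_width: 0.0313
grip_force: 60.0
```

Request:
jog_arm --rows '[[[0, 0, 0.0015], 0, 0.02], [[0, 0, 0.0015], 0, 0.02], [[0, 0, 0.0015], 0, 0.02], [[0, 0, 0.0015], 0, 0.02], [[0, 0, 0], 0, 0.02], [[0, 0, 0], 0, 0.02]]'

```text
time_s: 15.08
ee_pos: [0.4916, -0.0346, 0.0381]
eef_rot: [-3.141, -0.0, 1.572]
force: [-1.0, 0.9, -4.0]
grip_width: 0.0309
grip_force: 60.0
```

The force dropped, so it has clicked. Now squeeze the collar.

Request:
jog_arm --rows '[[[0, 0, 0.001], 0, 0.02], [[0, 0, 0.001], 0, 0.02], [[0, 0, 0.001], 0, 0.02], [[0, 0, 0.001], 0, 0.02], [[0, 0, 0], 0, 0.02], [[0, 0, 0], 0, 0.02]]'

```text
time_s: 15.58
ee_pos: [0.492, -0.0347, 0.0348]
eef_rot: [3.141, 0.0, 1.572]
force: [-2.5, 0.8, 6.3]
grip_width: 0.0313
grip_force: 60.0
```

Request:
jog_arm --rows '[[[0, 0, 0.0007], 0, 0.02], [[0, 0, 0.0007], 0, 0.02], [[0, 0, 0], 0, 0.02], [[0, 0, 0], 0, 0.02], [[0, 0, 0], 0, 0.02], [[0, 0, 0], 0, 0.02], [[0, 0, 0], 0, 0.02], [[0, 0, 0], 0, 0.02]]'

```text
time_s: 16.25
ee_pos: [0.492, -0.0347, 0.0336]
eef_rot: [3.141, 0.0, 1.572]
force: [-3.8, 0.4, 8.6]
grip_width: 0.0315
grip_force: 60.0
```

Run:
```python
from h import *
for i in range(4):
  b=camera("scene");o=get_obs();print(o["ee_pos"],o["force"])
P=cloud(b);X,Y,Z=P[...,0],P[...,1],P[...,2]
r=np.hypot(X-.4917,Y+.0345)
q=P[(r>.0165)&(r<.0205)&(X>.49)&(Z>.026)&(Z<.037)];print("collar top",len(q),np.median(q[:,2]) if len(q) else 0)
q=P[(np.hypot(X-.478,Y-.211)<.03)&(Z>.035)];print("cover",q.mean(0))
I=b["image"][120:220,230:400]
cv2.imwrite("pics/g.png",cv2.resize(I,None,fx=4.5,fy=4.5,interpolation=2)[:,:,::-1])
```

```text
[ 0.49200467 -0.03466213  0.03358075] [-4.98746402  0.5732945   8.1739004 ]
[ 0.49198341 -0.03465982  0.03355336] [-4.09265158  0.33536987  8.96751091]
[ 0.49197437 -0.03466041  0.03355394] [-4.7461934   0.89618281  8.57172551]
[ 0.49199879 -0.03464925  0.03356527] [-4.43932555  0.77284853  8.54444619]
collar top 23 0.029896871970957917
cover [0.48207753 0.20934759 0.04328476]
```

View pics/g.png

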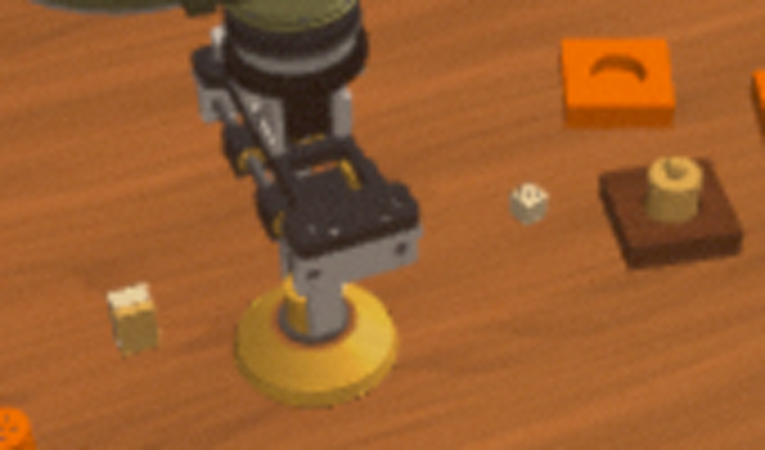

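The collar's top reads about 30 mm, nearly fully down. A small extra push, plus a slight shift to relieve the side force.

Request:
jog_arm --rows '[[[0, -0.0003, 0.0005], 0, 0.02], [[0, 0, 0.0003], 0, 0.02], [[0, 0, 0], 0, 0.02], [[0, 0, 0], 0, 0.02], [[0, 0, 0], 0, 0.02], [[0, 0, 0], 0, 0.02], [[0, 0, 0], 0, 0.02], [[0, 0, 0], 0, 0.02], [[0, 0, 0], 0, 0.02], [[0, 0, 0], 0, 0.02]]'

```text
time_s: 17.28
ee_pos: [0.492, -0.0346, 0.0333]
eef_rot: [3.14, 0.0, 1.572]
force: [-5.3, 1.7, 15.3]
grip_width: 0.0313
grip_force: 60.0
```

Pressed to the stop (15 N, past the 10 N needed). Handing in.

```bash
python3 -c "
from station import *
print(hand_in())"
```

```text
the job is handed in; nothing more can be done
None
```

I handed the job in with the bamboo cover let go upright in the walnut well, and the brass head clicked onto the stud and held down with about 15 N, collar about 4 mm down; I moved nothing else, and the hand-in call gave no verdict.

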